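# Put the everyday things away in the closet bin

### The job

Put three things away in the open gray bin on the closet shelf, each in its own white tray: the thick sunglasses case lying flat in the largest tray, the flashlight lying in the low narrow ribbed tray, and the ceramic ring cone set down gently, standing upright, in the square tray. Leave the slim glasses case, the plain aluminium atomiser and the bud vase where they are.

Things in the scene. Friction and masses are not known exactly. Their poses are not given: they have to be found in the camera images.
- sunglasses_case: thick black plastic clamshell sunglasses case with rounded edges, lying flat, to be put away. 150 long (its x) x 56 wide (y) x 44 high (z), sides upright between about 8 and 31 above its underside; a dark spring-hinge barrel on the +y side. About 0.09 kg. Origin: centre of its underside. Either way round will do in the tray.
- flashlight: small aluminium flashlight on its side, to put away. 120 long (x): round barrel 25 in diameter from x=-48 to 20, wider six-sided head (30 across flats, 35 across corners) from 28 to 60, lens at +x, same six-sided collar from -60 to -48; the flats stop it rolling. Balances near its origin; about 0.11 kg. Origin: on its axis at mid length, 15 above what it lies on. Either way round will do.
- ring_cone: white glazed ceramic ring cone standing upright, to be put away: slender solid cone with a pointed tip, total height 72; round foot disc 54 in diameter and 7 thick, above it the cone, 33 in diameter at 12 above the underside, tapering evenly to 9 at 70. About 0.12 kg. Its z axis points up; it is round, so its yaw means nothing. Origin: centre of its underside.
- slim_case: look-alike, to be left alone: slim black glasses case with rounded edges, 152 long (x) x 36 wide (y) x 20 high, lying flat, narrower and less than half as high as the sunglasses case. Origin: centre of its underside.
- atomiser: look-alike, to be left alone: plain straight aluminium perfume atomiser lying on its side, 92 long (x), 20 in diameter, no wider head, a dark groove under its cap. Origin: centre of its underside.
- bud_vase: look-alike, to be left alone: white ceramic bud vase, bulbous (52 in diameter, widest 12 above its foot), slim neck, flared mouth 32 in diameter with a dark opening on top, 70 high, standing upright. Origin: centre of its underside.
- bin: gray plastic bin fixed to the shelf: 200 (x) x 338 (y) x 55 high, walls and floor 4. Its lid is folded back, hollow side up, on its +x side, reaching x=310, up to 60 high; nothing goes there. +x points to the robot's left, within 0.2 rad. Three white trays stand in a row along its y, near y=-104, 0, 104, in any order. Origin: centre of the bin's underside, on the shelf, lid not counted.
- tray_large: largest white tray, for the sunglasses case, fixed in the bin. Outside 182 (x) x 100 (y) x 20 high, walls and floor 3 thick, so inside 176 x 94 and 17 deep. Axes parallel to the bin's. Origin: centre of its underside, 4 above the shelf; its floor is 3 above the origin.
- tray_narrow: low narrow white tray with thin gray lengthwise ribs drawn on its flat floor, for the flashlight, fixed in the bin. Outside 156 (x) x 78 (y) x 12 high, walls and floor 3 thick, so inside 150 x 72 and 9 deep. Axes parallel to the bin's. Origin: centre of its underside, 4 above the shelf; its floor is 3 above the origin.
- tray_square: square white tray, for the ring cone, fixed in the bin. Outside 84 x 84 x 20 high, walls and floor 3 thick, so inside 78 x 78 and 17 deep. Axes parallel to the bin's. Origin: centre of its underside, 4 above the shelf; its floor is 3 above the origin.
There are look-alikes about, which are no part of the job. What is shaped like the flashlight but purple is not meant. What is shaped like the sunglasses_case but red is not meant.

How it is judged:
By the outcome, as a careful person would: the job done as asked, in the order asked, and still so for the second after the job is handed in, with the robot touching nothing.
It also fails if it takes over 86 s, if anything falls off the work surface, if the arm or the gripper's body presses on something with over 40 N, if the wrist force passes 120 N, or if a joint passes its speed limit or range.

### The arm

A 7-joint arm with a two-finger parallel gripper is mounted at the origin on the work surface. World frame = base frame: x ahead of the robot, y to its left, z up, the work surface at z = 0. Lengths are in m, angles in rad, forces in N, time in s.
With the tool pointing down it reaches from about 0.4 to 0.85 m from the base axis. Payload 6.9 kg.
Tool frame: the origin (TCP) lies at the very end of the fingers, on their centre line; the grasp point (between the pads) lies 19 mm behind it; z points along the fingers, x is the direction in which the jaws open and shut, and the axes are right-handed (so a half turn about z gives the same grasp; the last joint's range is limited). The gripper opens to 85 mm and grips with 20 to 120 N. Pads are 22 mm wide; open, the fingers measure 114 mm over their backs; the gripper's body (76 mm by 85 mm) begins 54 mm behind the grasp point. The pads swing forward as they close: fully open they stand 13 mm farther back than shut.
Start: joints at [1.341, 0.507, -0.238, 1.5, 0.126, 1.149, -0.155], TCP at [0.205, -0.59, 0.194] pointing down, gripper open.
Joint ranges: [-3.08, 3.08], [-0.24, 2.05], [-1.43, 1.35], [0, 2.5], [-1.52, 4.66], [0.17, 1.96], [-2.89, 2.89]. Speed limits (rad/s): [2.39, 2.39, 3.14, 3.14, 3.14, 3.14, 3.14].

### API

Orientations are given as [roll, pitch, yaw] about the fixed x, y, z axes, in that order (R = Rz(yaw) Ry(pitch) Rx(roll)).
In Python, from cell import readout, cams, ticket gives the robot as it stands.
- The arm moves only by the shell command python3 -m jog 'ROWS' [FORCE]. ROWS is JSON, a list of rows, each an object with "offset": the shift along the tool's x, y, z in mm, a list of three; "turn": the turn about the tool's z in degrees; "fingers": the closure in counts, from 0 (fully open) to 255 (shut). A call has 1 to 12 rows; each row is the pose to reach, as a shift and turn from the pose commanded when the call began, along the tool's axes at that moment; what a row does not reach only later rows make up. A row lasts 1/10 s, in which the tool goes at most 50 mm and 8.59 degrees, less where a joint would pass 70% of its speed; a pose out of reach is approached as far as the arm can. A call with a gripper value outside its range is refused whole. The fingers move at their own pace and stop on an object; FORCE is the grip in N (left out, the last holds). Time passes only in rows, so rows that repeat a pose let the fingers close. It gives the time, the measured TCP pose, the force and the opening at its end, in the units of the state.
- readout.read_state(): the state, without advancing time (a new reading comes with each control period).
- cams.read_camera(name): name is "side" or "top" or "wrist"; returns the picture (420x560x3 uint8, red, green, blue); there is no depth.
- cams.get_calibration(name): a dict with "mtx" (3x3 intrinsics, pixels), "D" ([k1, k2, p1, p2, k3] as OpenCV has them; the pictures are not rectified), "T" (4x4, takes a point from camera to world coordinates); the wrist camera has in their place "tool_from_camera" (4x4, takes a point from camera to tool coordinates, whose origin is the TCP and whose axes are the tool frame's). Camera axes: x right, y down, z forward; pixel columns grow to the right and rows downward; lengths in m; the calibration is good to about 2 mm. A picture is of the moment at which its call begins: read the wrist's pose just before it. get_calibration takes no time and is no camera call.
- ticket.job_done(): hands the job in, once; it reports no verdict.
The state is a dict: "time": time; "qpos": joint angles; "dq": joint speeds; "effort": joint torques, N m; "ee_pos": TCP position; "tcp_rot": TCP orientation; "wrist_force": force on the tool from outside, world axes, zero at the start; "torque": the same for the moment, N m; "width": finger opening in m.
Only numpy, scipy, OpenCV 4.12 (cv2) and the standard library are available. Lean on these libraries where they do the work, as an engineer would, in place of code of your own. Each camera call takes 0.05 s, during which the arm holds its last target.

## Working session

There is one attempt and no reset: what is moved stays moved. The work goes in short steps, Python scripts to look and compute and a shell command to move; the robot and the scene stay as the last step left them, time stands still between calls to the robot, and variables do not carry over. Pictures are saved under pics/ and viewed, and the job is handed in when it is done.

```bash
ls; mkdir -p pics
python3 - <<'E'
from cell import readout, cams
import cv2
s=readout.read_state(); print({k:(v if not hasattr(v,'tolist') else v.tolist()) for k,v in s.items()})
for n in ['top','side','wrist']:
    im=cams.read_camera(n); cv2.imwrite(f'pics/{n}0.png',im[:,:,::-1])
    c=cams.get_calibration(n); print(n,{k:__import__('numpy').round(v,4).tolist() for k,v in c.items()})
E
```

```text
pics
{'time': 0.0, 'qpos': [1.3414689447517008, 0.5083490144259397, -0.2375072071376705, 1.50117380963223, 0.12569629338357385, 1.148899028297491, -0.1548098133841102], 'dq': [-0.0007022944541298712, 0.002092621901824047, 0.0014841022402414998, -0.0010831057536817184, 1.5615630460904557e-05, 0.0003812403107557005, -0.0008056923644671603], 'effort': [-0.0007717152220720891, -62.06027269363403, -2.186710238456726, -24.965322017669678, 0.012817297247238457, 0.011963137658312917, -5.3387037723950925e-06], 'ee_pos': [0.2051002432513266, -0.5897611585861325, 0.19320805189166163], 'tcp_rot': [3.141550902546842, 0.0018402781328772377, -1.235973685234228], 'wrist_force': [1.3210546819839255, -0.10474676354235188, 0.44372686459020144], 'torque': [-0.0658893318364087, -0.013261010245533745, 0.00021164071525903982], 'width': 0.08523697141272621}
top {'mtx': [[431.6181, 0.0, 280.4885], [0.0, 431.6181, 207.0674], [0.0, 0.0, 1.0]], 'D': [0.0144, 0.0, 0.0, 0.0, 0.0], 'T': [[0.0028, -0.9991, 0.0425, 0.3962], [-0.9998, -0.0036, -0.0192, -0.1365], [0.0193, -0.0424, -0.9989, 1.1405], [0.0, 0.0, 0.0, 1.0]]}
side {'mtx': [[462.3426, 0.0, 279.5326], [0.0, 462.3426, 208.6924], [0.0, 0.0, 1.0]], 'D': [-0.0264, 0.0, 0.0, 0.0, 0.0], 'T': [[-0.7035, -0.5598, 0.4378, -0.0799], [-0.7106, 0.5494, -0.4395, 0.3889], [0.0056, -0.6203, -0.7844, 0.9714], [0.0, 0.0, 0.0, 1.0]]}
wrist {'mtx': [[345.4752, 0.0, 275.4399], [0.0, 345.4752, 207.4546], [0.0, 0.0, 1.0]], 'D': [0.0066, 0.0, 0.0, 0.0, 0.0], 'tool_from_camera': [[1.0, -0.0011, -0.0003, -0.0005], [0.0011, 0.9615, 0.2748, -0.0694], [0.0, -0.2748, 0.9615, -0.1798], [0.0, 0.0, 0.0, 1.0]]}
```

View pics/top0.png

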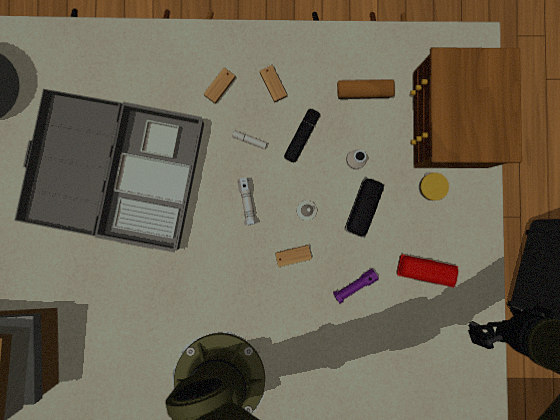

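View pics/side0.png

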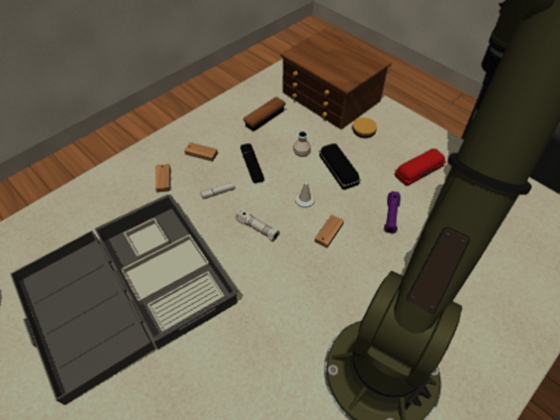

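View pics/wrist0.png

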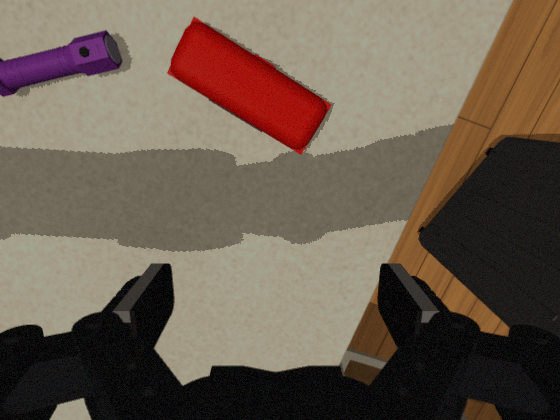

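The top view shows the thick case at (365,207), flashlight (248,200), cone (307,209), and the bin trays at square (161,138), large (153,175), ribbed (147,215). Next I measure these.

```bash
cat > h.py <<'E'
import numpy as np, cv2
from cell import cams, readout
from scipy.spatial.transform import Rotation as R
def cam(n, st=None):
    c=cams.get_calibration(n)
    if n=='wrist':
        T=np.eye(4); T[:3,:3]=R.from_euler('xyz',st['tcp_rot']).as_matrix(); T[:3,3]=st['ee_pos']
        T=T@np.array(c['tool_from_camera'])
    else: T=np.array(c['T'])
    return np.array(c['mtx']),np.array(c['D']),T
def cast(n,px,z,st=None):
    K,D,T=cam(n,st)
    p=cv2.undistortPoints(np.array(px,float).reshape(-1,1,2),K,D).reshape(-1,2)
    d=np.c_[p,np.ones(len(p))]@T[:3,:3].T
    o=T[:3,3]; return o+d*((z-o[2])/d[:,2])[:,None]
def proj(n,P,st=None):
    K,D,T=cam(n,st); M=np.linalg.inv(T)
    return cv2.projectPoints(np.array(P,float).reshape(-1,1,3),cv2.Rodrigues(M[:3,:3])[0],M[:3,3],K,D)[0].reshape(-1,2)
def delta(goal,yaw,st):
    """goal TCP xyz, tool pointing down; prints offset in tool axes mm from the measured pose"""
    Rm=R.from_euler('xyz',st['tcp_rot']).as_matrix()
    return (Rm.T@(np.array(goal)-st['ee_pos'])*1000).round(1)
E
python3 - <<'E'
from h import *
im=cv2.imread('pics/top0.png'); hsv=cv2.cvtColor(im,cv2.COLOR_BGR2HSV); g=cv2.cvtColor(im,cv2.COLOR_BGR2GRAY)
def rect(mask,box,z,name):
    x0,y0,x1,y1=box; m=np.zeros_like(mask); m[y0:y1,x0:x1]=mask[y0:y1,x0:x1]
    cs,_=cv2.findContours(m,cv2.RETR_EXTERNAL,cv2.CHAIN_APPROX_NONE)
    c=max(cs,key=cv2.contourArea); P=cast('top',c.reshape(-1,2),z)[:,:2]
    r=cv2.minAreaRect((P*1000).astype(np.float32)); print(name,cv2.contourArea(c),np.round(r[0],1),np.round(r[1],1),round(r[2],1), [np.round(q) .tolist() for q in cv2.boxPoints(r)])
dark=(g<45).astype(np.uint8)*255
rect(dark,(335,170,395,245),.03,'case'); rect(dark,(275,100,330,170),.012,'slim')
white=((g>150)).astype(np.uint8)*255
print(g[135:145,158:166].mean(),g[170:180,148:158].mean(),g[300,400],g[195:205,244:252].mean())
wh=(g>110).astype(np.uint8)*255
for b,z,n in [((138,117,186,162),.022,'square'),((112,148,196,203),.022,'large'),((106,192,186,240),.014,'narrow')]:
    rect(wh,b,z,n)
for n,b in [('fl',(225,165,270,235)),('cone',(285,185,330,230)),('bin',(90,95,215,255))]:
    x0,y0,x1,y1=b; cv2.imwrite(f'pics/c_{n}.png',cv2.resize(im[y0:y1,x0:x1],None,fx=min(8,600//(y1-y0)),fy=min(8,600//(y1-y0)),interpolation=cv2.INTER_CUBIC))
E
```

```text
case 1173.5 [ 445.2 -374.7] [ 59.3 148.5] 69.2 [[365.0, -376.0], [504.0, -429.0], [525.0, -373.0], [386.0, -321.0]]
slim 683.5 [ 634.5 -213.9] [ 35.6 148.9] 62.8 [[560.0, -196.0], [693.0, -264.0], [709.0, -232.0], [576.0, -164.0]]
140.5125 140.74 133 120.9
square 960.0 [621.6 157.4] [84.5 85.1] 79.5 [[572.0, 124.0], [656.0, 108.0], [671.0, 191.0], [587.0, 207.0]]
large 2403.0 [518.  174.1] [175.7 101.4] 79.4 [[452.0, 97.0], [552.0, 78.0], [584.0, 251.0], [484.0, 270.0]]
narrow 1774.5 [415.3 192.1] [157.6  79.5] 78.8 [[361.0, 122.0], [439.0, 107.0], [470.0, 262.0], [392.0, 277.0]]
```

View pics/c_fl.png

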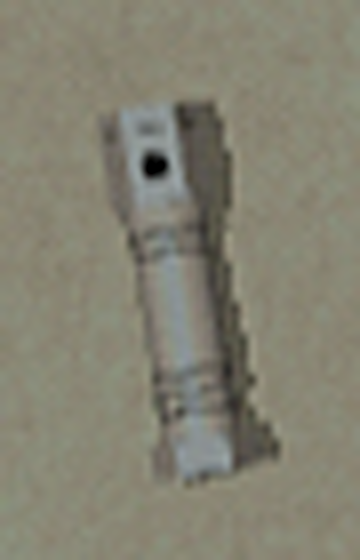

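View pics/c_cone.png

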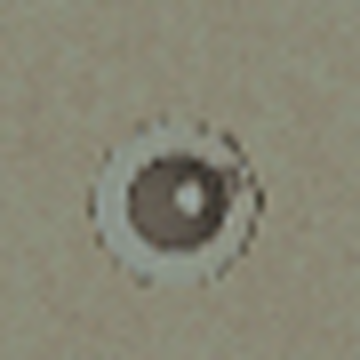

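View pics/c_bin.png

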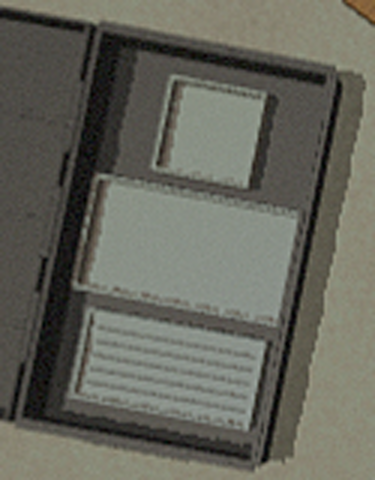

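Run:
```python
from h import *
o=np.array([90,95.])
for n,q,z in [('sq',[(172,76),(268,92),(248,188),(152,170)],.024),('lg',[(100,174),(302,210),(278,326),(75,288)],.024),('nar',[(93,307),(268,338),(250,432),(68,400)],.016)]:
    P=cast('top',np.array(q)/3+o-.33,z)[:,:2]*1000
    print(n,P.mean(0).round(1),[np.linalg.norm(P[i]-P[i-1]).round(1) for i in range(4)])
f=cast('top',np.array([(148,103),(205,478)])/8+[224.5,164.5],.03)[:,:2]*1000
d=f[0]-f[1];print('fl',f.round(1),f.mean(0),np.linalg.norm(d),np.degrees(np.arctan2(d[1],d[0])))
print('cone',cast('top',np.array([(178,203)])/8+[284.5,184.5],.007),cast('top',np.array([(190,197)])/8+[284.5,184.5],.072))
# stereo check with side view: project predictions
pts={'case':[.445,-.375,.044],'cone tip':[*cast('top',[[308.2,209.1]],.072)[0][:2],.072],'flhead':[*f[0]/1000,.03],'fltail':[*f[1]/1000,.03],'sq':[.6216,.157,.007],'nar':[.4165,.195,.007]}
for k,v in pts.items(): print(k,proj('side',[v]).round(1))
st=readout.read_state(); print(delta([.445,-.375,.15],0,st))
```

```text
sq [620.3 155.3] [np.float64(83.3), np.float64(83.6), np.float64(85.1), np.float64(83.7)]
lg [518.  171.9] [np.float64(100.3), np.float64(175.7), np.float64(102.1), np.float64(176.1)]
nar [415.2 188.8] [np.float64(82.5), np.float64(152.6), np.float64(82.4), np.float64(158.0)]
fl [[519.7 -61. ]
 [399.  -80. ]] [459.37660231 -70.52734966] 122.21269958034144 8.963564689294001
cone [[ 0.43729117 -0.22747876  0.007     ]] [[ 0.43681168 -0.22598986  0.072     ]]
case [[339.7 159.3]]
cone tip [[305.8 182.1]]
flhead [[238.1 209.1]]
fltail [[276. 232.]]
sq [[147.3 239.6]]
nar [[185.1 301.8]]
[-124.1 -297.1   43.6]
```

```bash
python3 -m jog '[{"offset":[-18,-42,0],"turn":6,"fingers":0},{"offset":[-36,-84,0],"turn":12,"fingers":0},{"offset":[-54,-127,10],"turn":18,"fingers":0},{"offset":[-72,-170,10],"turn":24,"fingers":0},{"offset":[-90,-212,20],"turn":30,"fingers":0},{"offset":[-108,-255,20],"turn":36,"fingers":0},{"offset":[-124,-297,20],"turn":40,"fingers":0},{"offset":[-124,-297,20],"turn":40,"fingers":0},{"offset":[-124,-297,20],"turn":40,"fingers":0},{"offset":[-124,-297,20],"turn":40,"fingers":0}]' 40
python3 - <<'E'
from h import *
st=readout.read_state(); im=cams.read_camera('wrist'); cv2.imwrite('pics/w1.png',im[:,:,::-1])
np.save('w1.npy',np.r_[st['ee_pos'],st['tcp_rot']]); print(st['ee_pos'],st['tcp_rot'],st['dq'])
E
```

```text
time: 1.15
ee_pos: [0.444, -0.3765, 0.1739]
tcp_rot: [3.141, -0.001, -1.935]
wrist_force: [-0.9, -0.7, -0.5]
width: 0.0853
[ 0.44403719 -0.37648798  0.17386263] [ 3.14073460e+00 -7.18867910e-04 -1.93490968e+00] [ 0.02155655 -0.00159022  0.00656717  0.00026214 -0.00100618 -0.00118023
 -0.00190468]
```

View pics/w1.png

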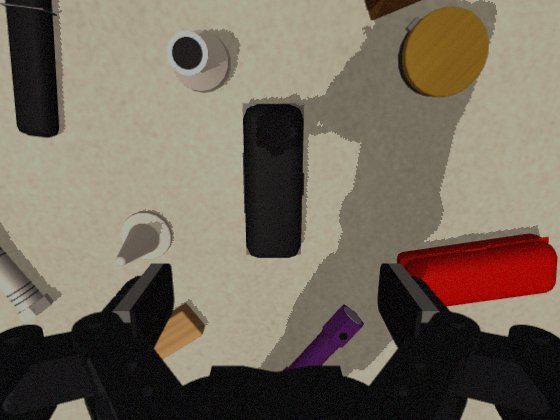

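The case spans cols 244–303 and rows 103–258, aligned with the tool's y. I now refine its position.

Run:
```python
from h import *
a=np.load('w1.npy'); st={'ee_pos':a[:3],'tcp_rot':a[3:]}
im=cv2.imread('pics/w1.png'); g=cv2.cvtColor(im,cv2.COLOR_BGR2GRAY)
m=np.zeros_like(g); m[90:270,225:325]=(g[90:270,225:325]<60)*255
m=cv2.morphologyEx(m,cv2.MORPH_OPEN,np.ones((9,9)))
c=max(cv2.findContours(m,cv2.RETR_EXTERNAL,cv2.CHAIN_APPROX_NONE)[0],key=cv2.contourArea)
for z in (.02,.031,.044):
    r=cv2.minAreaRect((cast('wrist',c.reshape(-1,2),z,st)[:,:2]*1000).astype(np.float32)); print(z,r)
r=(c.reshape(-1,2)); print(r.min(0),r.max(0))
print(proj('wrist',[[*a[:2],0],[.445,-.375,.0]],st))
print(delta([.445,-.375,.003],0,st))
```

```text
0.02 ((441.42901611328125, -373.1388244628906), (58.84213638305664, 153.50242614746094), 69.08573913574219)
0.031 ((443.6535949707031, -374.052734375), (56.90177917480469, 148.44068908691406), 69.08577728271484)
0.044 ((446.28253173828125, -375.13275146484375), (54.60869598388672, 142.4586181640625), 69.08573913574219)
[243 104] [303 257]
[[275.57195193 177.73585802]
 [273.90294396 177.38728507]]
[ -1.9  -0.5 170.9]
```

```bash
python3 -m jog '[{"offset":[-2,1,40],"turn":0,"fingers":0},{"offset":[-2,1,80],"turn":0,"fingers":0},{"offset":[-2,1,120],"turn":0,"fingers":0},{"offset":[-2,1,145],"turn":0,"fingers":0},{"offset":[-2,1,160],"turn":0,"fingers":0},{"offset":[-2,1,168],"turn":0,"fingers":0},{"offset":[-2,1,170],"turn":0,"fingers":0},{"offset":[-2,1,170],"turn":0,"fingers":0}]' 40
python3 -m jog '[{"offset":[0,0,0],"turn":0,"fingers":255},{"offset":[0,0,0],"turn":0,"fingers":255},{"offset":[0,0,0],"turn":0,"fingers":255},{"offset":[0,0,0],"turn":0,"fingers":255},{"offset":[0,0,0],"turn":0,"fingers":255},{"offset":[0,0,0],"turn":0,"fingers":255},{"offset":[0,0,0],"turn":0,"fingers":255},{"offset":[0,0,0],"turn":0,"fingers":255}]' 40
python3 - <<'E'
from h import *
st=readout.read_state(); im=cams.read_camera('wrist'); cv2.imwrite('pics/w2.png',im[:,:,::-1])
E
```

```text
time: 2.0
ee_pos: [0.4447, -0.3742, 0.0045]
tcp_rot: [-3.141, -0.0, -1.935]
wrist_force: [-0.4, -0.1, -0.3]
width: 0.0855
time: 2.8
ee_pos: [0.4475, -0.3746, 0.0069]
tcp_rot: [-3.135, -0.001, -1.934]
wrist_force: [0.3, 1.5, 16.2]
width: -0.0001
```

View pics/w2.png

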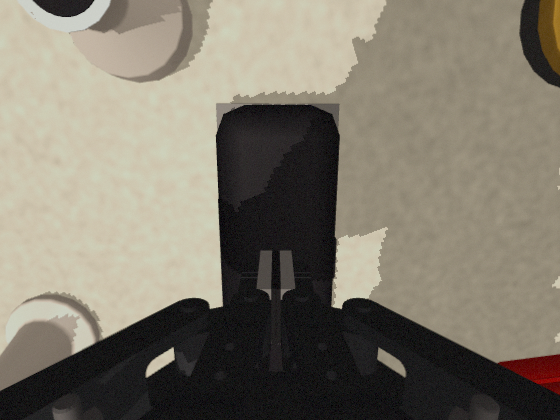

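The fingers are fully shut (width 0) with 16 N upward, so this is not a proper grasp. I look from outside.

Run:
```python
from h import *
st=readout.read_state()
for n,b in (('side',(270,100,420,230)),('top',(310,140,420,260))):
    im=cams.read_camera(n)[:,:,::-1]; x0,y0,x1,y1=b
    cv2.imwrite(f'pics/{n}3.png',cv2.resize(im[y0:y1,x0:x1],None,fx=4,fy=4))
print(proj('wrist',[st['ee_pos']],st), proj('side',[st['ee_pos']]))
```

```text
[[275.9252687  238.15425934]] [[337.58382491 168.02580574]]
```

View pics/side3.png

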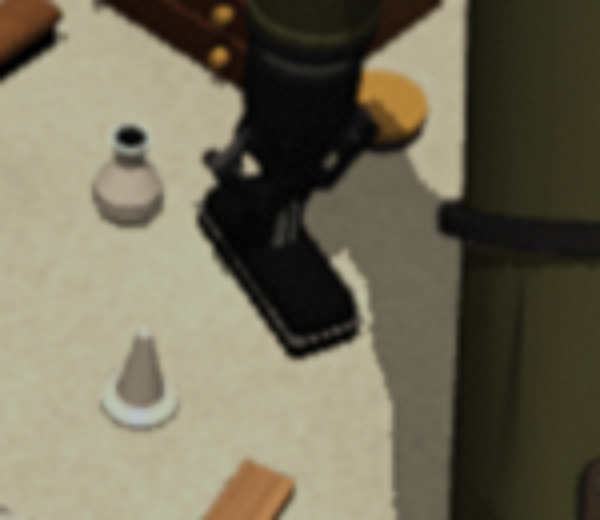

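View pics/top3.png

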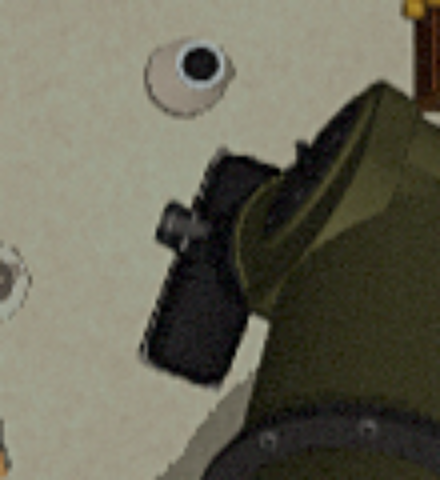

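Run:
```python
from h import *
st=readout.read_state(); print(st['ee_pos'],st['wrist_force'],st['width'],st['torque'])
Rm=R.from_euler('xyz',st['tcp_rot']).as_matrix()
for k in (0,.01,.02,.03,.04): print(k,proj('wrist',[st['ee_pos']+Rm@[dx,0,-k] for dx in(-.0425,0,.0425)],st).round(0).tolist())
im=cv2.imread('pics/w2.png'); cv2.imwrite('pics/w2z.png',cv2.resize(im[220:400,180:380],None,fx=4,fy=3.3))
```

```text
[ 0.44748458 -0.37462663  0.00687606] [ 0.32527568  0.96338255 17.41772279] 0.0004400672835255854 [ 0.31653313 -0.09685681  0.04038334]
0 [[199.0, 238.0], [276.0, 238.0], [352.0, 238.0]]
0.01 [[195.0, 245.0], [276.0, 245.0], [357.0, 245.0]]
0.02 [[191.0, 253.0], [276.0, 253.0], [361.0, 253.0]]
0.03 [[186.0, 261.0], [276.0, 261.0], [366.0, 261.0]]
0.04 [[180.0, 271.0], [276.0, 271.0], [372.0, 271.0]]
```

View pics/w2z.png

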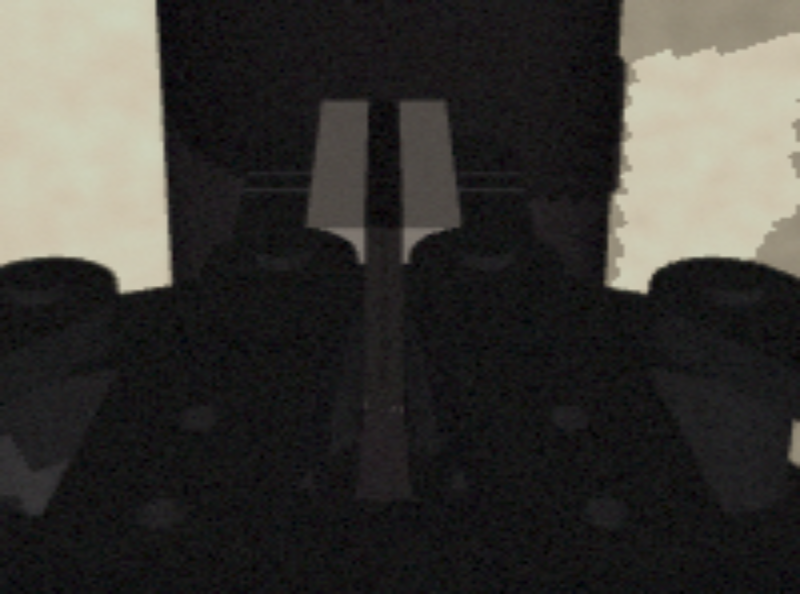

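```bash
python3 -m jog '[{"offset":[0,0,-30],"turn":0,"fingers":255},{"offset":[0,0,-70],"turn":0,"fingers":255},{"offset":[0,0,-100],"turn":0,"fingers":255},{"offset":[0,0,-100],"turn":0,"fingers":255},{"offset":[0,0,-100],"turn":0,"fingers":255}]' 40
python3 - <<'E'
from h import *
st=readout.read_state(); im=cams.read_camera('wrist'); cv2.imwrite('pics/w4.png',im[:,:,::-1]); np.save('w4.npy',np.r_[st['ee_pos'],st['tcp_rot']])
im=cams.read_camera('side')[:,:,::-1]; cv2.imwrite('pics/side4f.png',im); cv2.imwrite('pics/side4.png',cv2.resize(im[80:230,270:420],None,fx=4,fy=4))
print(st['ee_pos'],st['wrist_force'])
Rm=R.from_euler('xyz',st['tcp_rot']).as_matrix()
for k in (0,.02,.04): p=st['ee_pos']+Rm@[0,0,-k]; print(k,proj('side',[p]),(proj('side',[p])-[270,80])*4)
E
```

```text
time: 3.45
ee_pos: [0.4452, -0.3736, 0.1049]
tcp_rot: [-3.14, -0.001, -1.934]
wrist_force: [-0.6, 0.3, -0.5]
width: 0.0
[ 0.44520391 -0.37360799  0.1049298 ] [-0.6491285   0.32007022 -0.51368713]
0 [[341.7514183  143.59900941]] [[287.00567318 254.39603763]]
0.02 [[342.58314116 138.12315095]] [[290.33256465 232.49260382]]
0.04 [[343.43571544 132.50727379]] [[293.74286175 210.02909515]]
```

View pics/side4.png

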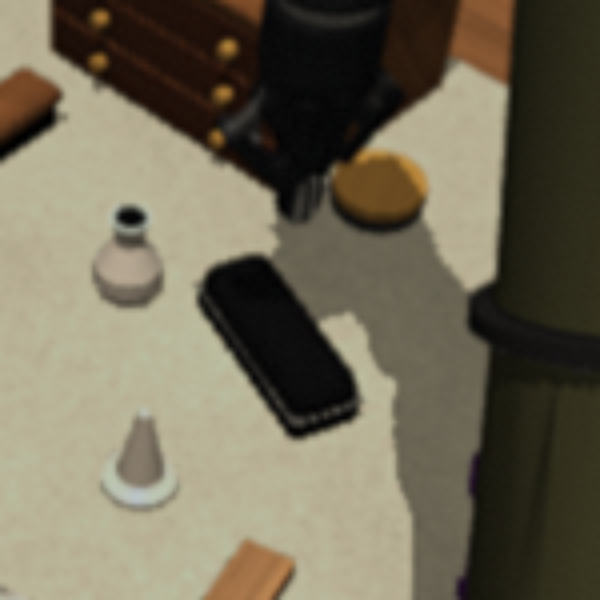

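View pics/w4.png

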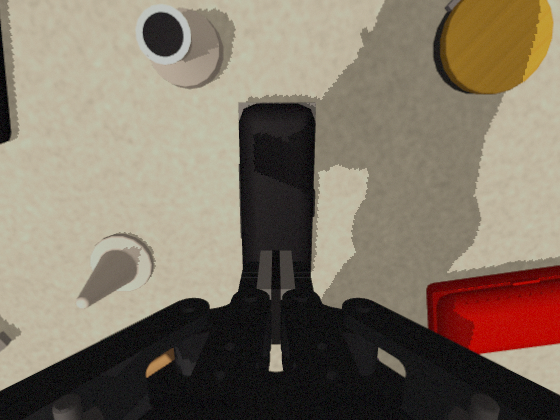

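Side view puts the shut tips at crop (297,215), which is about 36 mm above the reported TCP. The contact on the case top (44 − 6.9 = 37 mm) agrees, so I use a tip offset of 37 mm. Next: has the case shifted?

Run:
```python
from h import *
a=np.load('w4.npy'); st={'ee_pos':a[:3],'tcp_rot':a[3:]}
g=cv2.cvtColor(cv2.imread('pics/w4.png'),cv2.COLOR_BGR2GRAY)
print([ (r,np.where(g[r,215:340]<60)[0][[0,-1]]+215) for r in (140,160,180,200,220)], np.where(g[85:200,275]<60)[0][0]+85)
e=[]
for r in (140,160,180,200,220):
    c=np.where(g[r,215:340]<60)[0][[0,-1]]+215
    e.append(cast('wrist',[(c[0],r),(c[1],r)],.031,st)[:,:2])
e=np.array(e)*1000; m=e.mean(1); print(m.round(1),np.linalg.norm(e[:,0]-e[:,1],axis=1).round(1))
d=m[-1]-m[0]; print(np.degrees(np.arctan2(d[1],d[0])))
far=cast('wrist',[(275,104)],.031,st)[0]*1000; print('far end',far, 'centre', far[:2]+75*d/np.linalg.norm(d))
```

```text
[(140, array([240, 314])), (160, array([240, 313])), (180, array([240, 313])), (200, array([240, 314])), (220, array([241, 312]))] 103
[[ 489.2 -391.4]
 [ 475.8 -385.9]
 [ 461.9 -380.6]
 [ 447.3 -375.4]
 [ 432.5 -369.4]] [53.5 53.7 54.5 56.2 54.8]
158.82533660723806
far end [ 513.03660164 -398.91884285   31.        ] centre [ 443.10032991 -371.82792377]
```

```bash
python3 -m jog '[{"offset":[0,0,0],"turn":0,"fingers":0},{"offset":[0,0,0],"turn":0,"fingers":0},{"offset":[0,0,0],"turn":0,"fingers":0},{"offset":[0,0,0],"turn":0,"fingers":0},{"offset":[0,0,0],"turn":0,"fingers":0},{"offset":[0,0,30],"turn":0,"fingers":0},{"offset":[0,0,60],"turn":0,"fingers":0},{"offset":[0,0,80],"turn":0,"fingers":0},{"offset":[0,0,80],"turn":0,"fingers":0}]' 40
python3 -m jog '[{"offset":[0,0,15],"turn":0,"fingers":0},{"offset":[0,0,30],"turn":0,"fingers":0},{"offset":[0,0,42],"turn":0,"fingers":0},{"offset":[0,0,50],"turn":0,"fingers":0},{"offset":[0,0,54],"turn":0,"fingers":0},{"offset":[0,0,55],"turn":0,"fingers":0},{"offset":[0,0,55],"turn":0,"fingers":0}]' 40
```

```text
time: 4.45
ee_pos: [0.4433, -0.3721, 0.0215]
tcp_rot: [3.137, 0.002, -1.934]
wrist_force: [0.1, 0.4, -0.9]
width: 0.0853
time: 5.15
ee_pos: [0.4451, -0.3735, -0.0306]
tcp_rot: [-3.141, -0.0, -1.934]
wrist_force: [1.1, -0.7, -0.2]
width: 0.0851
```

```bash
python3 -m jog '[{"offset":[0,0,0],"turn":0,"fingers":255},{"offset":[0,0,0],"turn":0,"fingers":255},{"offset":[0,0,0],"turn":0,"fingers":255},{"offset":[0,0,0],"turn":0,"fingers":255},{"offset":[0,0,0],"turn":0,"fingers":255},{"offset":[0,0,0],"turn":0,"fingers":255}]' 40
python3 - <<'E'
from h import *
st=readout.read_state(); print(st['width'],st['wrist_force'],st['ee_pos'])
im=cams.read_camera('wrist'); cv2.imwrite('pics/w5.png',im[:,:,::-1])
E
```

```text
time: 5.75
ee_pos: [0.4451, -0.3736, -0.0303]
tcp_rot: [-3.141, -0.0, -1.934]
wrist_force: [-1.1, 0.9, 6.4]
width: 0.055
0.05502687223757608 [-1.05768572  0.92057171  6.4397589 ] [ 0.44511386 -0.37364872 -0.03027599]
```

View pics/w5.png

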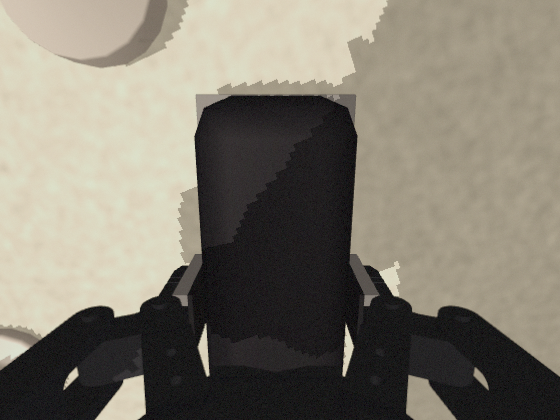

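The case is held between both fingers (width 55 mm). Lifting.

```bash
python3 -m jog '[{"offset":[0,0,-10],"turn":0,"fingers":255},{"offset":[0,0,-30],"turn":0,"fingers":255},{"offset":[0,0,-70],"turn":0,"fingers":255},{"offset":[0,0,-110],"turn":0,"fingers":255},{"offset":[0,0,-145],"turn":0,"fingers":255},{"offset":[0,0,-150],"turn":0,"fingers":255},{"offset":[0,0,-150],"turn":0,"fingers":255}]' 40
python3 - <<'E'
from h import *
st=readout.read_state(); print(st['width'],st['wrist_force'],st['tcp_rot'])
print(delta([.5187,.1768,.12],0,st))
E
```

```text
time: 6.5
ee_pos: [0.4453, -0.3737, 0.1205]
tcp_rot: [-3.139, -0.001, -1.934]
wrist_force: [-0.9, -0.5, -2.2]
width: 0.0552
0.05520254500198018 [-0.86438327 -0.51063952 -2.23087452] [-3.13910213e+00 -8.01137465e-04 -1.93419895e+00]
[-5.407e+02  1.271e+02 -2.000e-01]
```

```bash
python3 -m jog '[{"offset":[-40,9,0],"turn":-8,"fingers":255},{"offset":[-85,20,0],"turn":-16,"fingers":255},{"offset":[-130,31,0],"turn":-24,"fingers":255},{"offset":[-175,41,0],"turn":-32,"fingers":255},{"offset":[-220,52,0],"turn":-40,"fingers":255},{"offset":[-265,62,0],"turn":-48,"fingers":255},{"offset":[-310,73,0],"turn":-56,"fingers":255},{"offset":[-355,83,0],"turn":-64,"fingers":255},{"offset":[-400,94,0],"turn":-72,"fingers":255},{"offset":[-445,105,0],"turn":-80,"fingers":255},{"offset":[-490,115,0],"turn":-88,"fingers":255},{"offset":[-530,125,0],"turn":-96,"fingers":255}]' 40
python3 - <<'E'
from h import *
st=readout.read_state(); print(np.degrees(st['tcp_rot'][2]),st['width'])
print(delta([.5187,.1768,.06],0,st))
E
```

```text
time: 7.7
ee_pos: [0.5153, 0.1686, 0.1176]
tcp_rot: [3.141, 0.003, -0.252]
wrist_force: [1.0, -0.2, -0.9]
width: 0.055
-14.430212403002693 0.05497810262575625
[ 1.4 -8.8 57.6]
```

```bash
python3 -m jog '[{"offset":[-1,-11,0],"turn":-4.2,"fingers":255},{"offset":[-1,-11,40],"turn":-4.2,"fingers":255},{"offset":[-1,-11,75],"turn":-4.2,"fingers":255},{"offset":[-1,-11,80],"turn":-4.2,"fingers":255},{"offset":[-1,-11,80],"turn":-4.2,"fingers":255},{"offset":[-1,-11,80],"turn":-4.2,"fingers":255}]' 40
python3 - <<'E'
from h import *
st=readout.read_state(); print(np.degrees(st['tcp_rot']),st['width'])
im=cams.read_camera('wrist'); cv2.imwrite('pics/w6.png',im[:,:,::-1])
im=cams.read_camera('side'); cv2.imwrite('pics/side6.png',cv2.resize(im[180:420,0:280,::-1],None,fx=2.5,fy=2.5))
E
```

```text
time: 8.3
ee_pos: [0.5187, 0.1777, 0.0399]
tcp_rot: [-3.141, -0.0, -0.185]
wrist_force: [-0.0, 0.8, -0.6]
width: 0.055
[-1.79954722e+02 -2.55023220e-02 -1.06186695e+01] 0.05499054854138391
```

View pics/w6.png

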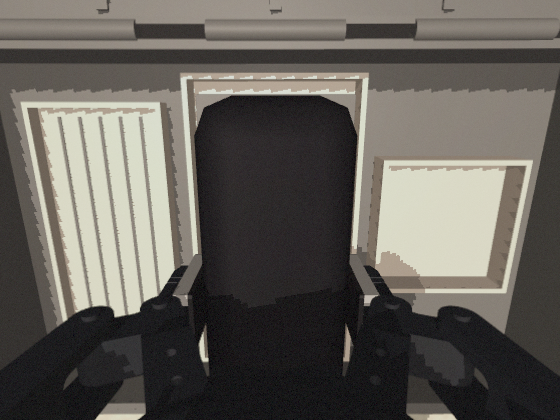

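View pics/side6.png

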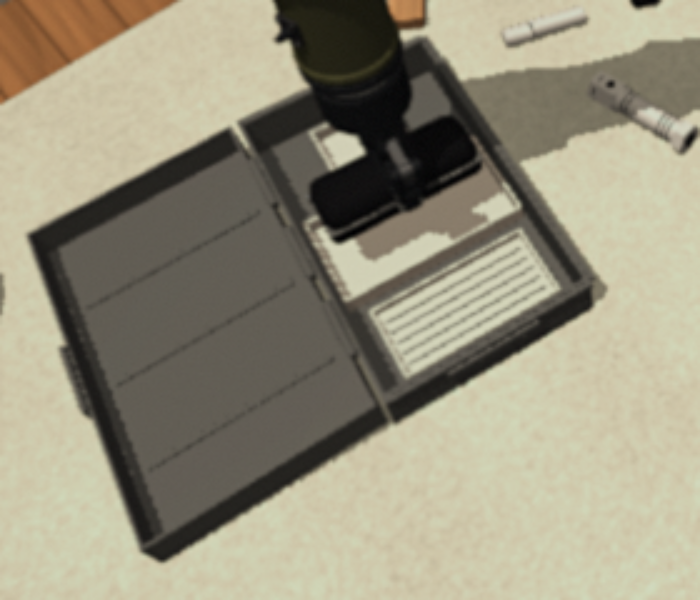

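The wrist view shows the case aligned over the large tray (far rim cols 182–367, row ~75), ribbed tray at left, square at right. I measure all three.

Run:
```python
from h import *
st=readout.read_state()
P=cast('wrist',[(182,75),(367,74)],.024,st)[:,:2]*1000
u=np.array([np.cos(np.radians(79.4)),np.sin(np.radians(79.4))])
print('lg far mid',P,np.linalg.norm(P[0]-P[1]),'centre',P.mean(0)-91*u, 'yaw',np.degrees(np.arctan2(*(P[1]-P[0])[::-1])))
Q=cast('wrist',[(375,160),(532,160),(508,293),(379,291)],.024,st)[:,:2]*1000
print('sq',Q.mean(0),[np.linalg.norm(Q[i]-Q[i-1]).round(1) for i in range(4)])
N=cast('wrist',[(22,103),(161,103)],.016,st)[:,:2]*1000
print('nar',np.linalg.norm(N[0]-N[1]),N.mean(0)-78*u,'yaw',np.degrees(np.arctan2(*(N[1]-N[0])[::-1])))
C=cast('wrist',[(275,94)],.03+.0399+.031,st)[:,:2]*1000; print('case centre',C-75*u, st['ee_pos'])
```

```text
lg far mid [[485.94118634 272.76992919]
 [582.76295989 254.99597909]] 98.43967256509134 centre [517.61250021 174.43583737] yaw -10.402192215132962
sq [620.6678289  158.54926757] [np.float64(83.7), np.float64(89.0), np.float64(84.5), np.float64(81.9)]
nar 78.12794811374425 [415.85025986 192.1772768 ] yaw -10.585193647156906
case centre [[518.36213368 177.44255666]] [0.51917984 0.17775228 0.04054992]
```

```bash
python3 -m jog '[{"offset":[0,-1,20],"turn":0,"fingers":255},{"offset":[0,-1,40],"turn":0,"fingers":255},{"offset":[0,-1,52],"turn":0,"fingers":255},{"offset":[0,-1,58],"turn":0,"fingers":255},{"offset":[0,-1,60],"turn":0,"fingers":255},{"offset":[0,-1,61],"turn":0,"fingers":255},{"offset":[0,-1,62],"turn":0,"fingers":255},{"offset":[0,-1,63],"turn":0,"fingers":255},{"offset":[0,-1,63],"turn":0,"fingers":255}]' 40
```

```text
time: 9.3
ee_pos: [0.5189, 0.1785, -0.0232]
tcp_rot: [-3.141, -0.001, -0.185]
wrist_force: [-0.8, -0.4, 3.0]
width: 0.0548
```

```bash
python3 -m jog '[{"offset":[0,0,0],"turn":0,"fingers":70},{"offset":[0,0,0],"turn":0,"fingers":70},{"offset":[0,0,0],"turn":0,"fingers":70},{"offset":[0,0,0],"turn":0,"fingers":70}]' 40
python3 -m jog '[{"offset":[0,0,-5],"turn":0,"fingers":70},{"offset":[0,0,-15],"turn":0,"fingers":70},{"offset":[0,0,-35],"turn":0,"fingers":60},{"offset":[0,0,-75],"turn":0,"fingers":40},{"offset":[0,0,-120],"turn":0,"fingers":40},{"offset":[0,0,-145],"turn":0,"fingers":40},{"offset":[0,0,-145],"turn":0,"fingers":40}]' 40
python3 - <<'E'
from h import *
st=readout.read_state(); im=cams.read_camera('wrist'); cv2.imwrite('pics/w7.png',im[:,:,::-1])
print(np.degrees(st['tcp_rot'][2]),delta([.4594,-.0705,.12],0,st))
E
```

```text
time: 9.7
ee_pos: [0.5184, 0.1783, -0.0239]
tcp_rot: [-3.142, 0.0, -0.185]
wrist_force: [-0.6, 0.9, -0.1]
width: 0.0621
time: 10.4
ee_pos: [0.5205, 0.1797, 0.1258]
tcp_rot: [-3.138, -0.006, -0.185]
wrist_force: [1.0, 0.5, -0.5]
width: 0.0719
-10.61464510873021 [-14.  257.2   4.7]
```

View pics/w7.png

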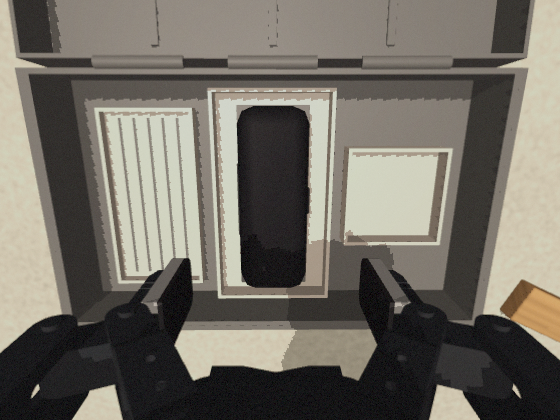

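The case lies flat inside the large tray. On to the flashlight.

```bash
python3 -m jog '[{"offset":[-2,30,0],"turn":8,"fingers":40},{"offset":[-4,60,0],"turn":16,"fingers":40},{"offset":[-6,90,0],"turn":24,"fingers":40},{"offset":[-8,125,0],"turn":32,"fingers":40},{"offset":[-9,160,0],"turn":40,"fingers":40},{"offset":[-11,195,0],"turn":48,"fingers":40},{"offset":[-12,230,0],"turn":56,"fingers":40},{"offset":[-14,257,0],"turn":64,"fingers":40},{"offset":[-14,257,0],"turn":70.4,"fingers":40},{"offset":[-14,257,0],"turn":70.4,"fingers":40},{"offset":[-14,257,0],"turn":70.4,"fingers":40}]' 40
python3 - <<'E'
from h import *
st=readout.read_state(); im=cams.read_camera('wrist'); cv2.imwrite('pics/w8.png',im[:,:,::-1]); np.save('w8.npy',np.r_[st['ee_pos'],st['tcp_rot']])
print(np.degrees(st['tcp_rot'][2]))
E
```

```text
time: 11.55
ee_pos: [0.457, -0.0711, 0.1207]
tcp_rot: [3.141, 0.0, -1.41]
wrist_force: [-0.0, 0.5, 0.7]
width: 0.0721
-80.77918859342535
```

View pics/w8.png

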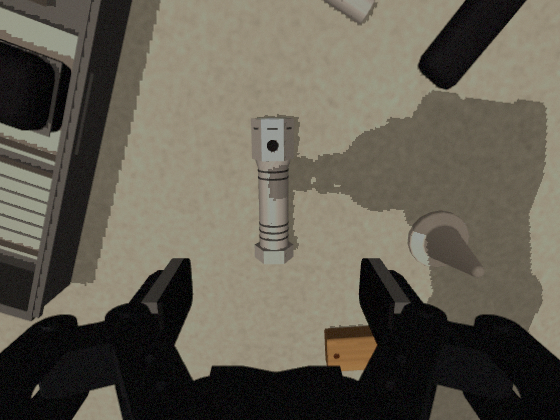

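Run:
```python
from h import *
a=np.load('w8.npy'); st={'ee_pos':a[:3],'tcp_rot':a[3:]}
F=cast('wrist',[(272.5,118),(273.5,250)],.03,st)[:,:2]*1000
E=cast('wrist',[(272.5,118),(273.5,262)],.015,st)[:,:2]*1000
d=F[0]-F[1]; print(F,'len',np.linalg.norm(F[0]-F[1]),np.linalg.norm(E[0]-E[1]),'ax',np.degrees(np.arctan2(d[1],d[0])))
c=F[0]-60*d/np.linalg.norm(d); print('c from head',c)
print('barrel w',np.linalg.norm(np.diff(cast('wrist',[(259,210),(288,210)],.015,st),axis=0))*1000)
print(delta([*c/1000,0],0,st))
```

```text
[[518.19797475 -58.38791533]
 [411.79129985 -76.13601992]] len 107.87666884056117 125.50517476316905 ax 9.46947799367899
c from head [459.01557171 -68.25924605]
barrel w 24.97864609444645
[ -2.4  -2.5 120.7]
```

```bash
python3 -m jog '[{"offset":[-2,-2,30],"turn":0,"fingers":40},{"offset":[-2,-2,70],"turn":0,"fingers":40},{"offset":[-2,-2,110],"turn":0,"fingers":40},{"offset":[-2,-2,135],"turn":0,"fingers":40},{"offset":[-2,-2,147],"turn":0,"fingers":40},{"offset":[-2,-2,151],"turn":0,"fingers":40},{"offset":[-2,-2,152],"turn":0,"fingers":40},{"offset":[-2,-2,152],"turn":0,"fingers":40}]' 40
python3 -m jog '[{"offset":[0,0,0],"turn":0,"fingers":255},{"offset":[0,0,0],"turn":0,"fingers":255},{"offset":[0,0,0],"turn":0,"fingers":255},{"offset":[0,0,0],"turn":0,"fingers":255},{"offset":[0,0,0],"turn":0,"fingers":255},{"offset":[0,0,0],"turn":0,"fingers":255},{"offset":[0,0,0],"turn":0,"fingers":255}]' 40
python3 - <<'E'
from h import *
st=readout.read_state(); im=cams.read_camera('wrist'); cv2.imwrite('pics/w9.png',im[:,:,::-1])
E
```

```text
time: 12.4
ee_pos: [0.4595, -0.0691, -0.0304]
tcp_rot: [-3.141, 0.0, -1.413]
wrist_force: [-0.8, -0.1, 0.7]
width: 0.072
time: 13.1
ee_pos: [0.4593, -0.0695, -0.0303]
tcp_rot: [-3.141, -0.0, -1.414]
wrist_force: [-1.2, -1.0, 7.3]
width: 0.0234
```

View pics/w9.png

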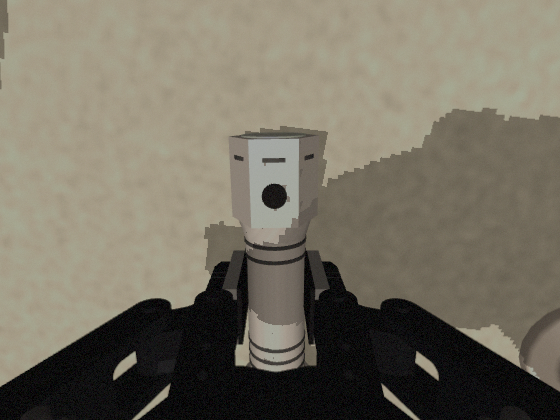

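The flashlight is held at the barrel (width 23 mm). Lift, then carry to the ribbed tray.

```bash
python3 -m jog '[{"offset":[0,0,-10],"turn":0,"fingers":255},{"offset":[0,0,-30],"turn":0,"fingers":255},{"offset":[0,0,-70],"turn":0,"fingers":255},{"offset":[0,0,-110],"turn":0,"fingers":255},{"offset":[0,0,-140],"turn":0,"fingers":255},{"offset":[0,0,-140],"turn":0,"fingers":255},{"offset":[0,0,-140],"turn":0,"fingers":255}]' 40
python3 - <<'E'
from h import *
st=readout.read_state(); print(st['width'],np.degrees(st['tcp_rot']))
print(delta([.4157,.193,.11],0,st))
E
```

```text
time: 13.85
ee_pos: [0.459, -0.0696, 0.1098]
tcp_rot: [-3.14, -0.001, -1.414]
wrist_force: [-2.0, -0.3, -1.9]
width: 0.023
0.023044611479417276 [-1.79926239e+02 -3.79334117e-02 -8.10431246e+01]
[-266.2    1.8   -0.4]
```

```bash
python3 -m jog '[{"offset":[-25,0,0],"turn":-8,"fingers":255},{"offset":[-55,0,0],"turn":-16,"fingers":255},{"offset":[-90,1,0],"turn":-24,"fingers":255},{"offset":[-125,1,0],"turn":-32,"fingers":255},{"offset":[-160,1,0],"turn":-40,"fingers":255},{"offset":[-195,2,0],"turn":-48,"fingers":255},{"offset":[-230,2,0],"turn":-56,"fingers":255},{"offset":[-255,2,0],"turn":-64,"fingers":255},{"offset":[-266,2,0],"turn":-70.4,"fingers":255},{"offset":[-266,2,20],"turn":-70.4,"fingers":255},{"offset":[-266,2,40],"turn":-70.4,"fingers":255},{"offset":[-266,2,40],"turn":-70.4,"fingers":255}]' 40
python3 - <<'E'
from h import *
st=readout.read_state(); print(np.degrees(st['tcp_rot']),st['width'])
im=cams.read_camera('wrist'); cv2.imwrite('pics/w10.png',im[:,:,::-1])
st=readout.read_state();np.save('w10.npy',np.r_[st['ee_pos'],st['tcp_rot']]);print(st['ee_pos'])
E
```

```text
time: 15.05
ee_pos: [0.4129, 0.1917, 0.0661]
tcp_rot: [3.138, 0.006, -0.185]
wrist_force: [0.6, -0.1, -1.9]
width: 0.0237
[179.79470477   0.33971744 -10.57317737] 0.02372702467799984
[0.41368247 0.19223309 0.06740589]
```

View pics/w10.png

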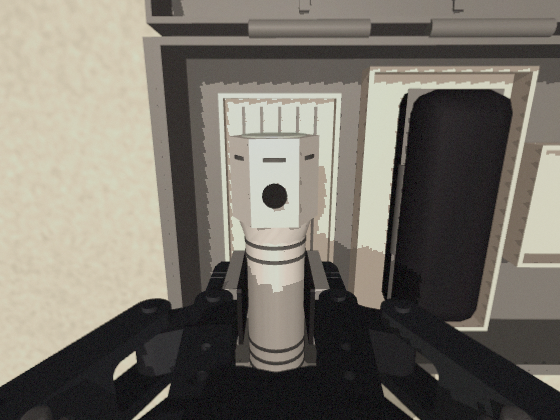

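The held flashlight is over the ribbed tray (far rim at row 95, cols 218–341). I check the fit.

Run:
```python
from h import *
st=readout.read_state()
u=np.array([np.cos(np.radians(79.4)),np.sin(np.radians(79.4))])
N=cast('wrist',[(218,94.5),(342,94)],.016,st)[:,:2]*1000
c=N.mean(0)-78*u; print(np.linalg.norm(N[0]-N[1]),c,'yaw',np.degrees(np.arctan2(*(N[1]-N[0])[::-1])))
az=.015+.0303+st['ee_pos'][2]
H=cast('wrist',[(274.5,135)],az+.015,st)[0,:2]*1000; f=H-60*u; print('fl centre',f,'ee',st['ee_pos'])
g=np.array([(c+[415.5,193.8])/2-f]); v=np.array([st['ee_pos'][0]+g[0,0]/1000,st['ee_pos'][1]+g[0,1]/1000,-.023]); print(g,delta(v,0,st))
```

```text
78.76971852493315 [415.82788299 192.49199955] yaw -10.435302027005422
fl centre [413.35934132 193.89600708] ee [0.41368247 0.19223309 0.06740589]
[[ 2.30460018 -0.75000731]] [ 2.8  0.1 90.4]
```

```bash
python3 -m jog '[{"offset":[1,0,25],"turn":0,"fingers":255},{"offset":[1,0,50],"turn":0,"fingers":255},{"offset":[1,0,70],"turn":0,"fingers":255},{"offset":[1,0,82],"turn":0,"fingers":255},{"offset":[1,0,87],"turn":0,"fingers":255},{"offset":[1,0,89],"turn":0,"fingers":255},{"offset":[1,0,90],"turn":0,"fingers":255},{"offset":[1,0,91],"turn":0,"fingers":255},{"offset":[1,0,92],"turn":0,"fingers":255},{"offset":[1,0,92],"turn":0,"fingers":255}]' 40
```

```text
time: 16.1
ee_pos: [0.4166, 0.1928, -0.0227]
tcp_rot: [-3.141, -0.0, -0.185]
wrist_force: [0.5, 0.3, -1.1]
width: 0.0236
```

```bash
python3 -m jog '[{"offset":[0,0,1],"turn":0,"fingers":255},{"offset":[0,0,1.5],"turn":0,"fingers":255},{"offset":[0,0,1.5],"turn":0,"fingers":255}]' 40
python3 -m jog '[{"offset":[0,0,0],"turn":0,"fingers":145},{"offset":[0,0,0],"turn":0,"fingers":145},{"offset":[0,0,0],"turn":0,"fingers":145},{"offset":[0,0,0],"turn":0,"fingers":145},{"offset":[0,0,-10],"turn":0,"fingers":145},{"offset":[0,0,-30],"turn":0,"fingers":145},{"offset":[0,0,-70],"turn":0,"fingers":130},{"offset":[0,0,-110],"turn":0,"fingers":110},{"offset":[0,0,-150],"turn":0,"fingers":90},{"offset":[0,0,-165],"turn":0,"fingers":90},{"offset":[0,0,-165],"turn":0,"fingers":90}]' 40
python3 - <<'E'
from h import *
st=readout.read_state(); im=cams.read_camera('wrist'); cv2.imwrite('pics/w11.png',im[:,:,::-1])
print(np.degrees(st['tcp_rot'][2]),delta([.437,-.227,.14],0,st))
E
```

```text
time: 16.4
ee_pos: [0.4167, 0.1928, -0.0233]
tcp_rot: [3.142, -0.002, -0.185]
wrist_force: [-3.0, -1.5, 14.6]
width: 0.0238
time: 17.5
ee_pos: [0.4176, 0.1936, 0.1434]
tcp_rot: [-3.139, -0.004, -0.186]
wrist_force: [0.4, -1.1, -0.2]
width: 0.0554
-10.6352735153032 [ 96.7 409.8   2.8]
```

View pics/w11.png

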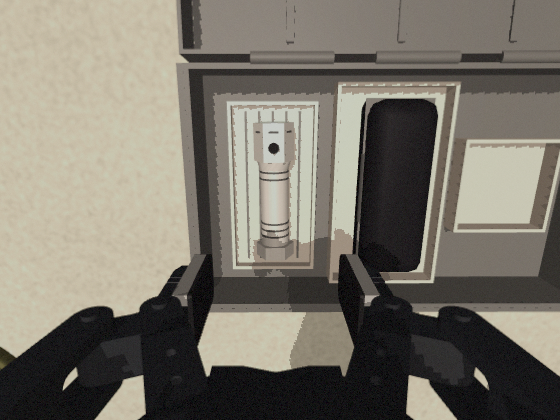

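The flashlight lies inside the ribbed tray. Now the cone.

```bash
python3 -m jog '[{"offset":[7,30,0],"turn":0,"fingers":90},{"offset":[17,72,0],"turn":0,"fingers":90},{"offset":[27,114,0],"turn":0,"fingers":90},{"offset":[37,157,0],"turn":0,"fingers":90},{"offset":[47,200,0],"turn":0,"fingers":90},{"offset":[57,243,0],"turn":0,"fingers":90},{"offset":[67,286,0],"turn":0,"fingers":90},{"offset":[77,328,0],"turn":0,"fingers":90},{"offset":[87,370,0],"turn":0,"fingers":90},{"offset":[97,410,0],"turn":0,"fingers":90},{"offset":[97,410,0],"turn":0,"fingers":90},{"offset":[97,410,0],"turn":0,"fingers":90}]' 30
python3 -m jog '[{"offset":[0,0,0],"turn":0,"fingers":90},{"offset":[0,0,0],"turn":0,"fingers":90}]' 30
python3 - <<'E'
from h import *
st=readout.read_state(); im=cams.read_camera('wrist'); cv2.imwrite('pics/w12.png',im[:,:,::-1]); np.save('w12.npy',np.r_[st['ee_pos'],st['tcp_rot']])
E
```

```text
time: 18.75
ee_pos: [0.4352, -0.2281, 0.1392]
tcp_rot: [-3.14, 0.003, -0.187]
wrist_force: [-0.2, 0.6, 0.2]
width: 0.0553
time: 18.95
ee_pos: [0.4362, -0.2264, 0.1404]
tcp_rot: [-3.141, 0.001, -0.183]
wrist_force: [0.1, 0.7, 0.5]
width: 0.0551
```

View pics/w12.png

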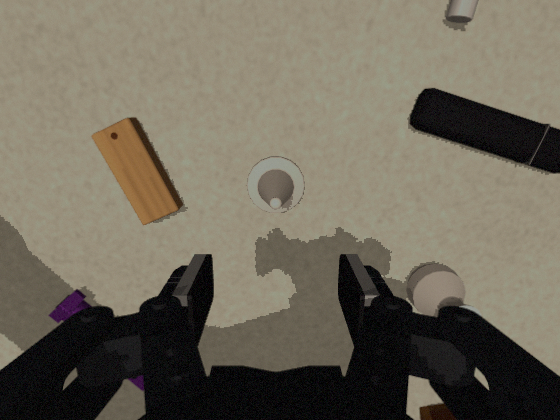

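Run:
```python
from h import *
a=np.load('w12.npy'); st={'ee_pos':a[:3],'tcp_rot':a[3:]}
im=cv2.imread('pics/w12.png'); cv2.imwrite('pics/w12z.png',cv2.resize(im[140:230,230:320],None,fx=6,fy=6))
for p,z in (((276,184.5),.005),((276,203.5),.071)):
    q=cast('wrist',[p],z,st)[0]; print(q, delta(q,0,st))
print(np.diff(cast('wrist',[(247,185),(305,185)],.005,st),axis=0))
```

```text
[ 0.43642312 -0.22412463  0.005     ] [-1.000e-01 -2.200e+00  1.354e+02]
[ 0.43631315 -0.22443892  0.071     ] [-0.2 -1.9 69.4]
[[ 0.05311289 -0.00986691  0.        ]]
```

View pics/w12z.png

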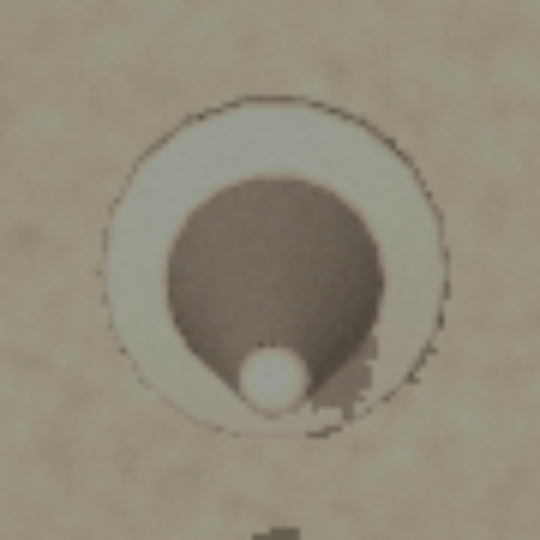

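```bash
python3 -m jog '[{"offset":[0,-1,30],"turn":0,"fingers":90},{"offset":[0,-1,70],"turn":0,"fingers":90},{"offset":[0,-1,110],"turn":0,"fingers":90},{"offset":[0,-1,140],"turn":0,"fingers":90},{"offset":[0,-1,155],"turn":0,"fingers":90},{"offset":[0,-1,160],"turn":0,"fingers":90},{"offset":[0,-1,162],"turn":0,"fingers":90},{"offset":[0,-1,162],"turn":0,"fingers":90}]' 30
python3 -m jog '[{"offset":[0,0,0],"turn":0,"fingers":150},{"offset":[0,0,0],"turn":0,"fingers":180},{"offset":[0,0,0],"turn":0,"fingers":255},{"offset":[0,0,0],"turn":0,"fingers":255},{"offset":[0,0,0],"turn":0,"fingers":255},{"offset":[0,0,0],"turn":0,"fingers":255}]' 30
python3 - <<'E'
from h import *
st=readout.read_state(); im=cams.read_camera('wrist'); cv2.imwrite('pics/w13.png',im[:,:,::-1])
E
```

```text
time: 19.8
ee_pos: [0.4371, -0.2269, -0.0207]
tcp_rot: [3.141, -0.001, -0.185]
wrist_force: [1.1, 0.0, 0.4]
width: 0.0551
time: 20.4
ee_pos: [0.437, -0.2274, -0.0204]
tcp_rot: [3.141, -0.002, -0.186]
wrist_force: [-0.5, 0.8, 7.7]
width: 0.0278
```

View pics/w13.png

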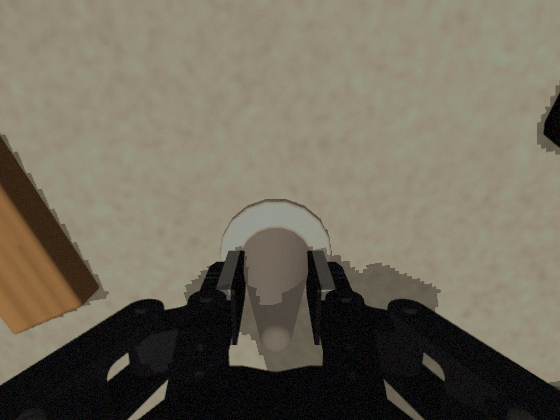

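```bash
python3 -m jog '[{"offset":[0,0,-3],"turn":0,"fingers":255},{"offset":[0,0,-8],"turn":0,"fingers":255},{"offset":[0,0,-15],"turn":0,"fingers":255},{"offset":[0,0,-20],"turn":0,"fingers":255},{"offset":[0,0,-20],"turn":0,"fingers":255}]' 30
python3 - <<'E'
from h import *
st=readout.read_state(); im=cams.read_camera('wrist'); cv2.imwrite('pics/w14.png',im[:,:,::-1])
im=cams.read_camera('side'); cv2.imwrite('pics/side14.png',cv2.resize(im[110:230,240:380,::-1],None,fx=5,fy=5))
E
```

```text
time: 20.95
ee_pos: [0.437, -0.2273, -0.0005]
tcp_rot: [3.141, -0.001, -0.186]
wrist_force: [0.0, -0.3, -0.8]
width: 0.0277
```

View pics/w14.png

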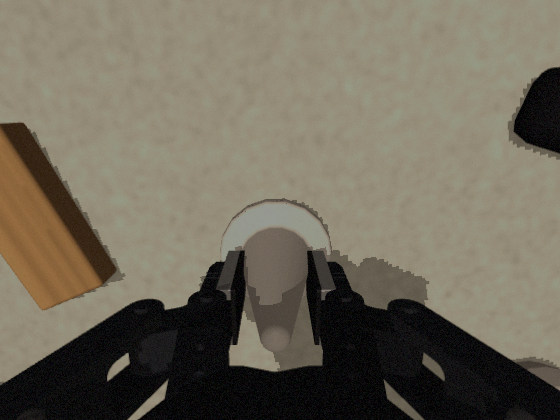

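View pics/side14.png

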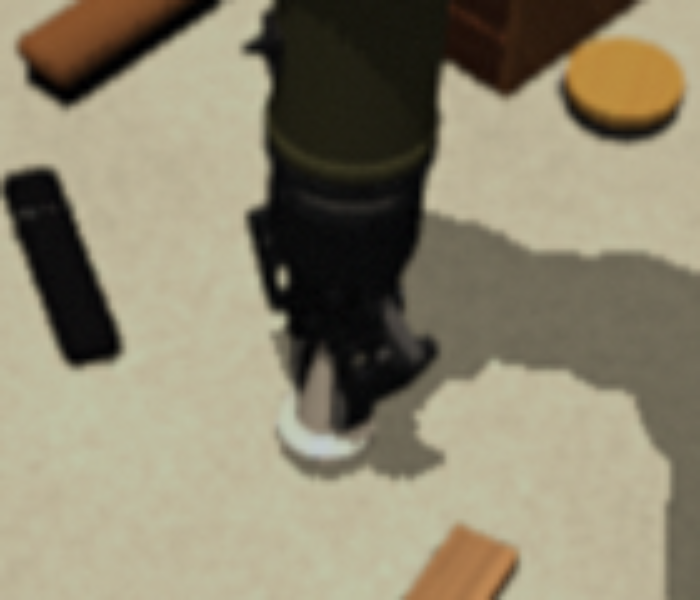

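```bash
python3 - <<'E'
from h import *
st=readout.read_state()
q=cast('wrist',[(276,252)],.026,st)[0]; print('cone',q,st['ee_pos'],delta(q,0,st))
off=q[:2]-st['ee_pos'][:2]
print(delta([.6208-off[0],.1572-off[1],.1],0,st), delta([.6208,.1572,.1],0,st))
E
python3 -m jog '[{"offset":[0,0,-15],"turn":0,"fingers":255},{"offset":[0,0,-45],"turn":0,"fingers":255},{"offset":[0,0,-80],"turn":0,"fingers":255},{"offset":[0,0,-100],"turn":0,"fingers":255},{"offset":[0,0,-100],"turn":0,"fingers":255}]' 30
```

```text
cone [ 0.43696807 -0.22288533  0.026     ] [ 0.43652695 -0.22718325 -0.00121816] [ -0.3  -4.3 -27.2]
[ 110.6 -407.5 -101.2] [ 110.2 -411.8 -101.2]
time: 21.55
ee_pos: [0.438, -0.2276, 0.1009]
tcp_rot: [3.14, -0.004, -0.186]
wrist_force: [0.6, -0.1, -0.9]
width: 0.0275
```

```bash
python3 -m jog '[{"offset":[4,-15,0],"turn":0,"fingers":255},{"offset":[12,-46,0],"turn":0,"fingers":255},{"offset":[23,-86,0],"turn":0,"fingers":255},{"offset":[34,-126,0],"turn":0,"fingers":255},{"offset":[45,-166,0],"turn":0,"fingers":255},{"offset":[56,-206,0],"turn":0,"fingers":255},{"offset":[67,-246,0],"turn":0,"fingers":255},{"offset":[78,-286,0],"turn":0,"fingers":255},{"offset":[89,-326,0],"turn":0,"fingers":255},{"offset":[98,-362,0],"turn":0,"fingers":255},{"offset":[106,-392,0],"turn":0,"fingers":255},{"offset":[110,-409,0],"turn":0,"fingers":255}]' 30
python3 -m jog '[{"offset":[0,0,0],"turn":0,"fingers":255},{"offset":[0,0,15],"turn":0,"fingers":255},{"offset":[0,0,30],"turn":0,"fingers":255},{"offset":[0,0,45],"turn":0,"fingers":255},{"offset":[0,0,50],"turn":0,"fingers":255},{"offset":[0,0,50],"turn":0,"fingers":255},{"offset":[0,0,50],"turn":0,"fingers":255}]' 30
python3 - <<'E'
from h import *
st=readout.read_state(); im=cams.read_camera('wrist'); cv2.imwrite('pics/w15.png',im[:,:,::-1]); np.save('w15.npy',np.r_[st['ee_pos'],st['tcp_rot']])
E
```

```text
time: 22.75
ee_pos: [0.6197, 0.1581, 0.0968]
tcp_rot: [-3.141, 0.002, -0.182]
wrist_force: [-0.3, 0.0, -0.3]
width: 0.028
time: 23.45
ee_pos: [0.6201, 0.1546, 0.0487]
tcp_rot: [-3.141, -0.0, -0.186]
wrist_force: [-0.9, -0.1, -1.5]
width: 0.0276
```

View pics/w15.png

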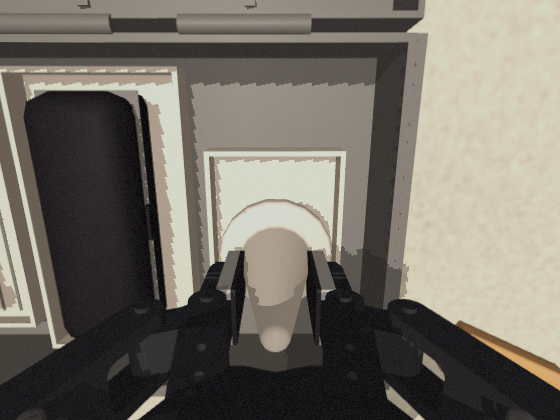

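The cone hangs upright over the square tray (far rim at row 153, cols 205–347). I check the fit.

Run:
```python
from h import *
a=np.load('w15.npy'); st={'ee_pos':a[:3],'tcp_rot':a[3:]}
u=np.array([np.cos(np.radians(79.4)),np.sin(np.radians(79.4))])
N=cast('wrist',[(205,152),(347,152)],.024,st)[:,:2]*1000
print(np.linalg.norm(N[0]-N[1]),N.mean(0)-42*u)
us=a[2]+.0204; q=cast('wrist',[(276,252)],us+.006,st)[0]; print('cone',q,'underside',us,a[:3])
```

```text
83.56488609365016 [620.52339435 158.03758383]
cone [0.62047483 0.15850889 0.07514051] underside 0.06914050986167163 [0.62009159 0.1545701  0.04874051]
```

```bash
python3 -m jog '[{"offset":[0,0,15],"turn":0,"fingers":255},{"offset":[0,0,32],"turn":0,"fingers":255},{"offset":[0,0,45],"turn":0,"fingers":255},{"offset":[0,0,53],"turn":0,"fingers":255},{"offset":[0,0,57],"turn":0,"fingers":255},{"offset":[0,0,59],"turn":0,"fingers":255},{"offset":[0,0,59],"turn":0,"fingers":255},{"offset":[0,0,59],"turn":0,"fingers":255}]' 30
python3 -m jog '[{"offset":[0,0,0.5],"turn":0,"fingers":255},{"offset":[0,0,1],"turn":0,"fingers":255},{"offset":[0,0,1],"turn":0,"fingers":255}]' 30
```

```text
time: 24.3
ee_pos: [0.6203, 0.1549, -0.0099]
tcp_rot: [-3.141, -0.001, -0.185]
wrist_force: [0.4, 0.5, -0.7]
width: 0.0277
time: 24.6
ee_pos: [0.62, 0.1547, -0.0112]
tcp_rot: [-3.141, -0.0, -0.185]
wrist_force: [-0.1, 0.0, -1.9]
width: 0.0276
```

```bash
python3 -m jog '[{"offset":[0,0,0.3],"turn":0,"fingers":255},{"offset":[0,0,0.6],"turn":0,"fingers":255},{"offset":[0,0,0.6],"turn":0,"fingers":255}]' 30
```

```text
time: 24.9
ee_pos: [0.6199, 0.1547, -0.012]
tcp_rot: [3.142, 0.0, -0.185]
wrist_force: [0.2, 0.6, -0.9]
width: 0.0272
```

Expected contact is at ee z about −0.0134, so about 1.4 mm remains.

```bash
python3 -m jog '[{"offset":[0,0,0.3],"turn":0,"fingers":255},{"offset":[0,0,0.6],"turn":0,"fingers":255},{"offset":[0,0,0.6],"turn":0,"fingers":255}]' 30
python3 -m jog '[{"offset":[0,0,0.2],"turn":0,"fingers":255},{"offset":[0,0,0.5],"turn":0,"fingers":255},{"offset":[0,0,0.5],"turn":0,"fingers":255}]' 30
```

```text
time: 25.2
ee_pos: [0.6199, 0.1547, -0.0127]
tcp_rot: [3.142, 0.0, -0.185]
wrist_force: [-0.4, -0.7, -0.2]
width: 0.0276
time: 25.5
ee_pos: [0.6199, 0.1547, -0.0131]
tcp_rot: [-3.142, 0.0, -0.185]
wrist_force: [0.4, 0.0, -0.3]
width: 0.0273
```

```bash
python3 -m jog '[{"offset":[0,0,0.2],"turn":0,"fingers":255},{"offset":[0,0,0.4],"turn":0,"fingers":255},{"offset":[0,0,0.4],"turn":0,"fingers":255}]' 30
```

```text
time: 25.8
ee_pos: [0.6199, 0.1547, -0.0133]
tcp_rot: [3.142, -0.0, -0.185]
wrist_force: [-1.0, -0.1, 2.7]
width: 0.0276
```

Contact reads +2.7 N. I open gently and rise straight up.

```bash
python3 -m jog '[{"offset":[0,0,0],"turn":0,"fingers":165},{"offset":[0,0,0],"turn":0,"fingers":155},{"offset":[0,0,0],"turn":0,"fingers":145},{"offset":[0,0,0],"turn":0,"fingers":140},{"offset":[0,0,0],"turn":0,"fingers":140}]' 30
python3 -m jog '[{"offset":[0,0,-5],"turn":0,"fingers":140},{"offset":[0,0,-15],"turn":0,"fingers":140},{"offset":[0,0,-35],"turn":0,"fingers":140},{"offset":[0,0,-65],"turn":0,"fingers":140},{"offset":[0,0,-105],"turn":0,"fingers":140},{"offset":[0,0,-145],"turn":0,"fingers":140},{"offset":[0,0,-170],"turn":0,"fingers":140},{"offset":[0,0,-170],"turn":0,"fingers":140},{"offset":[0,0,-170],"turn":0,"fingers":140}]' 30
python3 - <<'E'
from h import *
st=readout.read_state(); im=cams.read_camera('wrist'); cv2.imwrite('pics/w16.png',im[:,:,::-1]); np.save('w16.npy',np.r_[st['ee_pos'],st['tcp_rot']])
E
```

```text
time: 26.3
ee_pos: [0.6199, 0.1547, -0.0135]
tcp_rot: [-3.142, 0.0, -0.185]
wrist_force: [0.1, 0.3, -0.4]
width: 0.0386
time: 27.2
ee_pos: [0.6201, 0.1547, 0.1576]
tcp_rot: [-3.141, -0.002, -0.185]
wrist_force: [0.1, 0.2, -0.6]
width: 0.0385
```

View pics/w16.png

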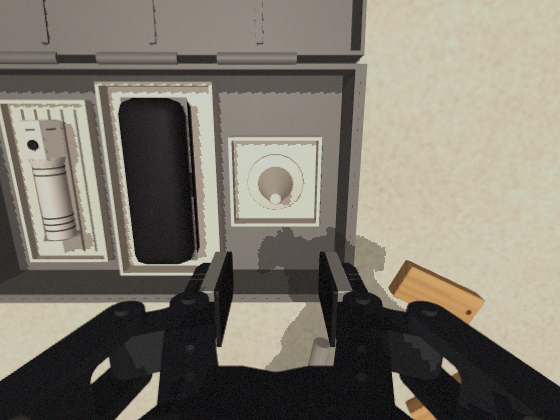

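All three are in their trays, and the cone stands upright at (275,183). A last outside check before handing in.

```bash
python3 -m jog '[{"offset":[0,30,-30],"turn":0,"fingers":140},{"offset":[0,70,-50],"turn":0,"fingers":140},{"offset":[0,110,-50],"turn":0,"fingers":140},{"offset":[0,150,-50],"turn":0,"fingers":140},{"offset":[0,150,-50],"turn":0,"fingers":140},{"offset":[0,150,-50],"turn":0,"fingers":140},{"offset":[0,150,-50],"turn":0,"fingers":140}]' 30
python3 - <<'E'
from h import *
for n in('side','top'):
    im=cams.read_camera(n)[:,:,::-1]; cv2.imwrite(f'pics/{n}17.png',im)
im=cv2.imread('pics/side17.png'); cv2.imwrite('pics/s17z.png',cv2.resize(im[190:350,80:260],None,fx=4,fy=3.7))
st=readout.read_state(); print(st['dq'].round(3) if hasattr(st['dq'],'round') else st['dq'])
E
```

```text
time: 27.95
ee_pos: [0.5919, 0.0085, 0.2058]
tcp_rot: [-3.141, 0.001, -0.184]
wrist_force: [-0.9, 0.6, -0.0]
width: 0.0384
[-0.005 -0.003  0.002 -0.004  0.001  0.002  0.002]
```

View pics/s17z.png

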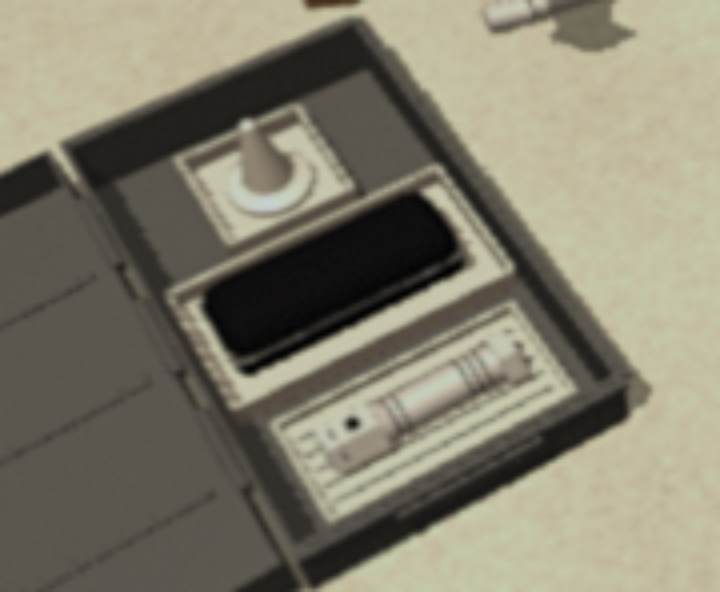

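View pics/top17.png

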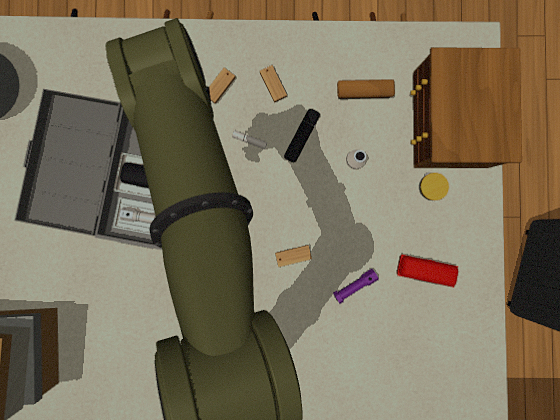

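The side view shows the cone upright, the case flat and the flashlight lying in their trays. In the top view, the slim case (302,135), vase (357,158) and atomiser (250,139) are where they were. Handing in.

```bash
python3 -c "
from cell import ticket; print(ticket.job_done())"
```

```text
the job is handed in; nothing more can be done
None
```

All three things are put away in the order asked, and I handed the job in at about 28 s of the 86 s allowed. The sunglasses case lies flat in the largest tray, the flashlight lies in the ribbed tray, and the ring cone stands upright in the square tray, set down with about 3 N of contact.

- **Last checks:** The final wrist and side pictures show each item inside its own tray, the gripper is clear of everything and the arm is at rest. The top picture shows the slim case, atomiser and vase where they were, though the arm hid part of the bin and sat close to the atomiser.
- **What disagreed:** The fingertips sit about 37 mm behind the reported TCP, not at it as described. Because of that, my first try at the case closed the fingers on top of it, with about 17 N on the wrist. I measured the offset from the side view and that contact, confirmed the case had not moved, and used the offset for every later grasp.
- **Hardest placement contact:** The flashlight went down with about 15 N on the wrist, well below the limits.

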